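# Move the snap-fit cover from a scorched motorbike fuse box to its replacement

## Task

The black motorbike fuse box is scorched and the open grey one replaces it, but its blue cover is still good. Press the cover's two orange side tabs in together to free it, lift it off the black box, and fit it on the grey box: push it down fully home against the springy seal and let both tabs spring out so that it stays locked. Do not yank or force the plastic, and leave everything else on the bench where it is.

Things in the scene. Friction and masses are not known exactly. Their poses are not given: they have to be found in the camera images.
- cover_grip (a point): Blue fuse-box cover (0.12 kg, 112 x 48 mm) with two orange side tabs, locked on the old box at the start. This point is its centre, half-way up the tabs, 15 mm above its flange underside, 13 mm below its top. x along its length, y from tab to tab, z up. Tab outer faces are 64 mm apart at +-y, each 26 mm long, 22 mm tall; fingers can reach down past them beside the box.
- cover: The same cover; origin at the centre of its flange's underside. Below it a plug 93 x 37 mm, 14 mm deep with tapered foot, enters the box (1.5 mm clearance all round), and each tab has a square hook pointing outward that catches under a lip in the box, passing it only while the tab is pressed in by over 4 mm. Half a turn of the cover makes no difference.
- tab_left (a joint): How far the tab on the cover's +y side is pressed in, m: 0 out, 0.006 fully in (a spring, 5 N to start, 9 N fully in). With both fully in, their faces are 52 mm apart and the cover can be carried by them.
- tab_right (a joint): The same for the tab on the -y side.
- old_rim (a point): Centre of the top edge of the old, scorched black box, 110 mm (x) x 46 mm (y), 42 mm deep outside; z up. At the start cover_grip is about 16 mm above this point; once both tabs are in, the seal pushes the cover up by 2 to 3 mm.
- new_rim (a point): The same point of the new, open grey box of the same size. A black rubber seal stands 4 mm proud of its rim and needs 5 N to go flat. The box stands on soft mounts and sinks 1 mm per newton (14 mm at most), so under the push home lies lower than it looks. Pushed home, cover_grip is 15 mm above this point; locked and let go, 16 mm.
- bracket_new: Fixed steel plate under the new box, 150 x 80 x 10 mm, origin at the centre of its underside, x along the box; rim 76 mm above it when nothing presses. Push the cover with some 8 to 12 N and keep pushing while the tabs are let out, else the seal lifts it before the hooks catch. The plastic cracks if cover and box press or pull on each other with over 40 N.
- bracket_old: The same plate under the old box, on the same kind of mounts, with the same seal. If a fitted cover has not caught (a tab still partly in, cover_grip over 17 mm above the rim), a push of about 15 N down on the middle of its top snaps it home.
- spray_can: Bystander, leave alone: red-banded aerosol can, 62 mm across, 190 mm tall; origin under its middle.
- bolt_jar: Bystander, leave alone: glass jar with a red cap, 68 mm across, 85 mm tall; origin under its middle.
- oil_filter: Bystander, leave alone: yellow oil filter canister, 76 mm across, 78 mm tall; origin under its middle.
- wrench: Bystander, leave alone: steel wrench lying flat; origin on its handle axis, near the middle.
- screwdriver: Bystander, leave alone: screwdriver lying flat; origin on its handle axis, near the middle.
- tape_roll: Bystander, leave alone: green ring-shaped roll lying flat, 84 mm across, 25 mm high; origin under its middle.
- grinder: Bystander, leave alone: hand-held angle grinder, black and green body about 240 mm long, lying on its side; origin under its middle.
Mind the look-alikes: they are no part of the job. Leave any green look-alike of the bracket_old alone.

How it is judged:
On the way, in this order (a step that is already met when the one before it is completed fails the run):
1. both tabs are pressed in while the cover still sits on the old box (value of joint each of tab_left, tab_right above 0.004 m and horizontal distance between cover_grip and old_rim below 0.004 m and z of cover_grip in the frame of old_rim below 0.025 m), for 0.1 s.
2. the cover is lifted clear of the old box ((horizontal distance between cover_grip and old_rim above 0.06 m or z of cover_grip in the frame of old_rim above 0.045 m)), for 0.1 s.
At the end, for the whole second after the job is handed in: The cover is home on the new grey box: centred within 4 mm, its length in line within 0.06 rad, level within 0.05 rad, cover_grip between 12 and 18 mm above the rim; both tabs are back out (less than 2 mm pressed), so the hooks hold it; it is at rest and let go (horizontal distance between cover_grip and new_rim below 0.004 m and z of cover_grip in the frame of new_rim between 0.012 and 0.018 m and angle between the x axis of cover_grip and the x axis of new_rim, either way round below 0.06 rad and angle between cover_grip's own z axis and vertical below 0.05 rad and value of joint each of tab_left, tab_right below 0.002 m and linear speed of cover below 0.01 m/s); the robot touches nothing.
It fails at once if the cover and a box press or pull on each other with more than 40 N (contact force between cover and bracket_old above 40 N or contact force between cover and bracket_new above 40 N).
It fails at once if a bystander is moved by more than 20 mm (distance of any of spray_can, bolt_jar, oil_filter, wrench, screwdriver, tape_roll, grinder from where it was at the start of the episode above 0.02 m).
It also fails if it takes over 42 s, if anything falls off the work surface, if the arm or the gripper's body presses on something with over 40 N, if the wrist force passes 120 N, or if a joint passes its speed limit or range.

## Robot

A 7-joint arm with a two-finger parallel gripper is mounted at the origin on the work surface. World frame = base frame: x ahead of the robot, y to its left, z up, the work surface at z = 0. Lengths are in m, angles in rad, forces in N, time in s.
With the tool pointing down it reaches from about 0.4 to 0.875 m from the base axis. Payload 19.3 kg.
Tool frame: the origin (TCP) lies at the very end of the fingers, on their centre line; the grasp point (between the pads) lies 19 mm behind it; z points along the fingers, y is the direction in which the jaws open and shut (so a half turn about z gives the same grasp; the last joint's range is limited). The gripper opens to 85 mm and grips with 20 to 120 N. Pads are 22 mm wide; open, the fingers measure 114 mm over their backs; the gripper's body (76 mm by 85 mm) begins 54 mm behind the grasp point. The pads swing forward as they close: fully open they stand 13 mm farther back than shut.
Start: joints at [-1.23, 0.521, -0.036, 1.599, 0.021, 1.021, -0.113], TCP at [0.25, 0.573, 0.231] pointing down, gripper open.
Joint ranges: [-2.91, 2.91], [-0.3, 2.13], [-1.5, 1.42], [0.17, 2.43], [-1.26, 4.41], [0.16, 1.93], [-2.52, 2.52]. Speed limits (rad/s): [1.89, 1.89, 2.39, 2.39, 3.01, 3.01, 3.01].

## Interface

Orientations are given as [roll, pitch, yaw] about the fixed x, y, z axes, in that order (R = Rz(yaw) Ry(pitch) Rx(roll)).
In Python, from workcell import bot gives the robot as it stands.
- The arm moves only by the tool carry_out, never from a script. Its argument "targets" is a list of rows, each a list of 7 numbers: the shift along the tool's x, y, z in mm, then the turn, a rotation vector about the tool's x, y, z in units of 6 degrees (1.0 is 6 degrees), then the closure in counts, from 0 (fully open) to 255 (shut). A call has 1 to 5 rows; each row shifts and turns the commanded pose from where the row before left it, along the tool's axes as they then stand; what a row does not reach is not made up. A row lasts 1/12 s, in which the tool goes at most 41.7 mm and 7.16 degrees, less where a joint would pass 70% of its speed; a pose out of reach is approached as far as the arm can. A call is refused whole if a number of a shift passes 41.7 or a number of a turn 1, either way. A call with a gripper value outside its range is refused whole. The fingers move at their own pace and stop on an object; "force" is the grip in N (left out, the last holds). Time passes only in rows, so rows that do not move let the fingers close. It gives the time, the measured TCP pose, the force and the opening at its end, in the units of the state.
- bot.observe(): the state, without advancing time (a new reading comes with each control period).
- bot.grab_frame(name): name is "scene" or "top"; returns a dict with "color" (420x560x3 uint8, red, green, blue), "z_map" (420x560 float32, m along the optical axis (not along the pixel's ray), 0 where there is no reading), "K" (3x3 intrinsics, pixels), "cam_to_world" (4x4, takes a point from camera to world coordinates). Camera axes: x right, y down, z forward; pixel columns grow to the right and rows downward; lengths in m; the calibration is good to about 2 mm. A picture is of the moment at which its call begins.
- bot.job_done(): hands the job in, once; it reports no verdict.
The state is a dict: "clock": time; "qpos": joint angles; "qd": joint speeds; "joint_efforts": joint torques, N m; "position": TCP position; "tool_rot": TCP orientation; "force": force on the tool from outside, world axes, zero at the start; "moment": the same for the moment, N m; "grip_width": finger opening in m.
Only numpy, scipy, OpenCV 4.12 (cv2) and the standard library are available. Lean on these libraries where they do the work, as an engineer would, in place of code of your own. Each camera call takes 0.05 s, during which the arm holds its last target. There are 200 camera calls.

## Working session

There is one attempt and no reset: what is moved stays moved. The work goes in short steps, Python scripts to look and compute and a tool call to move; the robot and the scene stay as the last step left them, time stands still between calls to the robot, and variables do not carry over. Pictures are saved under pics/ and viewed, about 8 in all and at most 12, crops included, and the job is handed in when it is done.

Besides the shell and the picture viewer there is one more tool, called after "Emit:" as name(argument=value, ...) on one line, values as JSON. carry_out: Moves the arm, as the interface text tells. Its arguments: {"type":"object","properties":{"targets":{"type":"array","items":{"type":"array","items":{"type":"number"}}},"force":{"type":"number"}},"required":["targets"]}

```bash
ls; mkdir -p pics
python3 - <<'E'
from workcell import bot
import cv2,numpy as np
print(bot.observe())
for n in("scene","top"):
    f=bot.grab_frame(n); np.savez(f"{n}0.npz",**f)
    cv2.imwrite(f"pics/{n}0.png",cv2.resize(f["color"][:,:,::-1],None,fx=1.42,fy=1.42))
    print(f["K"],f["cam_to_world"])
E
```

```text
pics
{'clock': 0.0, 'qpos': array([-1.23018962,  0.52200933, -0.03631431,  1.6000221 ,  0.02122163,
        1.02108932, -0.11279781]), 'qd': array([-6.79429803e-05, -4.98433389e-04,  7.41704741e-04,  1.11176101e-04,
        4.10618447e-04,  2.26751974e-04, -8.64340500e-04]), 'joint_efforts': array([-1.36295726e-03, -9.27125144e+01,  1.97878540e+00, -3.69937921e+01,
        1.76878273e-02,  8.12626473e-03, -5.56669215e-05]), 'position': array([0.24950297, 0.57266385, 0.23072375]), 'tool_rot': array([-3.14045503e+00,  1.06732721e-04,  2.73077844e+00]), 'force': array([-0.43670572, -0.78565967,  1.05460371]), 'moment': array([ 0.01767381, -0.02491671, -0.01216296]), 'grip_width': 0.0852057262355862}
[[526.44428096   0.         283.02929783]
 [  0.         526.44428096 217.81143304]
 [  0.           0.           1.        ]] [[ 6.77857145e-01  5.29636805e-01 -5.09896603e-01  1.25748524e+00]
 [ 7.35192948e-01 -4.89283368e-01  4.69140826e-01 -6.80491179e-01]
 [-1.00967922e-03 -6.92882848e-01 -7.21049471e-01  1.10492364e+00]
 [ 0.00000000e+00  0.00000000e+00  0.00000000e+00  1.00000000e+00]]
[[451.3368405    0.         272.71696124]
 [  0.         451.3368405  207.82833569]
 [  0.           0.           1.        ]] [[-0.01910427 -0.99255844  0.12026127  0.4149474 ]
 [-0.99954851  0.01617052 -0.02532371 -0.02516106]
 [ 0.02319057 -0.12069076 -0.99241923  1.3979879 ]
 [ 0.          0.          0.          1.        ]]
```

View pics/top0.png

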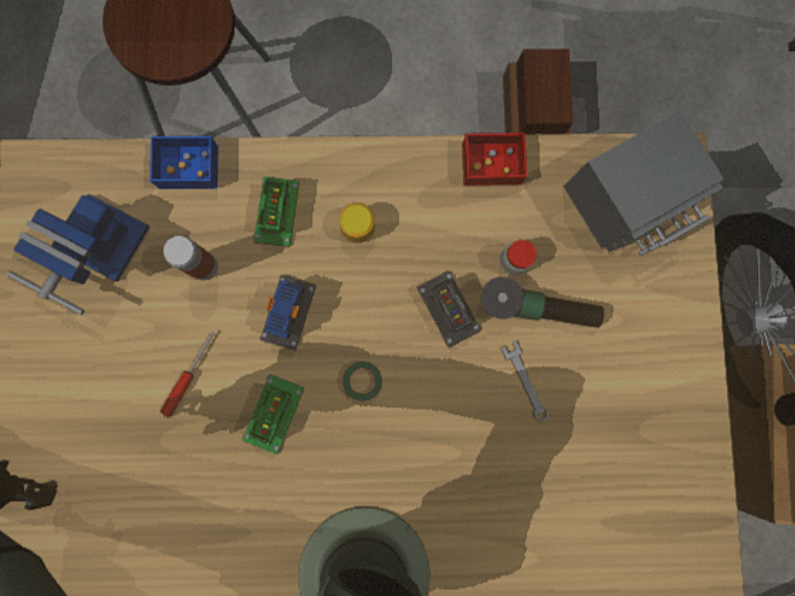

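View pics/scene0.png

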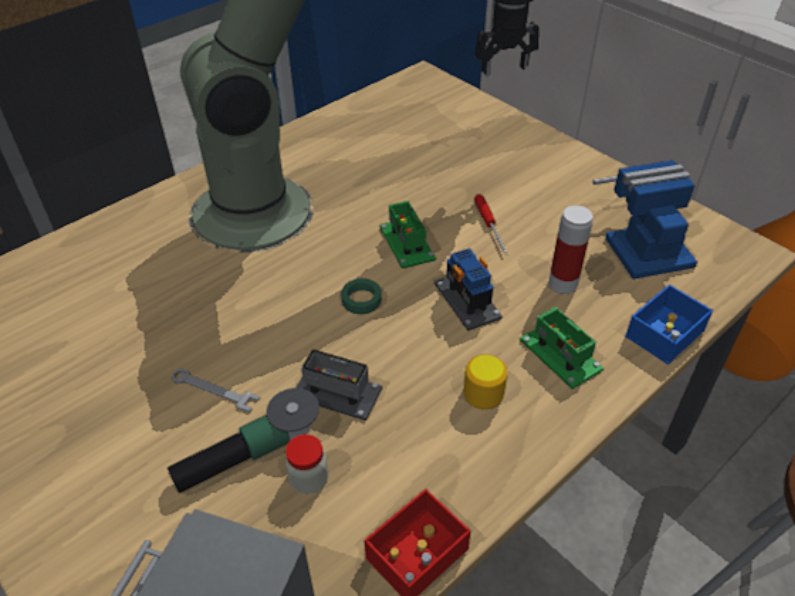

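The top view shows the blue cover at about (285,308) and the open grey box at (450,308), with the grinder disc close by at (502,298). The two green boxes are look-alikes. Next I measure both from the clouds.

```bash
cat > h.py <<'E'
import numpy as np,cv2
def cloud(f):
    z=f["z_map"];v,u=np.mgrid[:420,:560];K=f["K"]
    P=np.stack([(u-K[0,2])/K[0,0]*z,(v-K[1,2])/K[1,1]*z,z,np.ones_like(z)],-1)@f["cam_to_world"].T
    P=P[...,:3]; P[z==0]=np.nan; return P
def rect(Q):
    (c,s,a)=cv2.minAreaRect((Q[:,:2]*1000).astype(np.float32))
    if s[0]<s[1]: s=s[::-1];a+=90
    return np.round(c,1),np.round(s,1),round((a+90)%180-90,1),len(Q)
def px(f,p):
    q=np.linalg.inv(f["cam_to_world"])@np.r_[p,1]; q=f["K"]@q[:3]; return q[:2]/q[2]
E
python3 - <<'E'
from h import *
for n in("top","scene"):
    f=dict(np.load(n+"0.npz"));P=cloud(f);C=f["color"].astype(int)
    px0=[(285/1.42,308/1.42),(450/1.42,308/1.42)] if n=="top" else [(470/1.42,272/1.42),(335/1.42,372/1.42)]
    for k,(u,v) in enumerate(px0):
        c=P[int(v),int(u)]; print(n,k,c)
        near=np.hypot(P[...,0]-c[0],P[...,1]-c[1])<.1
        for lo,hi in([(.1,.115),(.085,.1),(.01-.003,.013)] if k==0 else [(.074,.09),(.066,.09),(.007,.013)]):
            m=near&(P[...,2]>lo)&(P[...,2]<hi)
            if k==0 and lo>.05: m&=(C[...,2]>C[...,0]+20)
            if m.sum()>5: print(lo,hi,rect(P[m]),np.round(np.percentile(P[m][:,2],[5,50,95]),4))
        if k==0:
            m=near&(C[...,0]>C[...,2]+60)&(P[...,2]>.07); print("orange",m.sum(),P[m].mean(0),rect(P[m]))
    b=(P[...,0]>.4)&(P[...,0]<.75)&(P[...,1]<-.15)&(P[...,1]>-.5)&(P[...,2]>.04)&(P[...,2]<.2)
    print("tall right",np.nanmax(np.where(b,P[...,2],np.nan)))
    for u in range(470,620,10):
        if n=="top": print(u,P[int(300/1.42),int(u/1.42)].round(3),end=" ")
    cv2.imwrite(f"pics/{n}c.png",np.hstack([cv2.resize(f["color"][int(v)-42:int(v)+42,int(u)-42:int(u)+42,::-1],(400,400),interpolation=cv2.INTER_CUBIC) for u,v in px0]))
E
```

```text
top 0 [0.55130187 0.15084692 0.10606284]
0.1 0.115 (array([551.5, 156.2]), array([90. , 44.4]), -18.3, 373) [0.1015 0.1054 0.1093]
0.085 0.1 (array([552.3, 155.7]), array([108.,  44.]), -17.1, 27) [0.0854 0.092  0.0999]
0.007 0.013 (array([556.7, 158.1]), array([170.4, 169.1]), 45.8, 396) [0.0074 0.01   0.0126]
orange 74 [0.55209344 0.15833063 0.09852357] (array([551.7, 157.3]), array([65.4, 25.3]), 72.1, 74)
top 1 [ 0.55086672 -0.18872039  0.0553066 ]
0.074 0.09 (array([ 553.2, -192.4]), array([108.5,  46.1]), 26.5, 170) [0.0748 0.0792 0.0849]
0.066 0.09 (array([ 564.6, -224.1]), array([123.7, 111.7]), -70.3, 347) [0.0665 0.0736 0.0833]
0.007 0.013 (array([ 548.8, -184.6]), array([183.9, 154.6]), -1.2, 426) [0.0073 0.01   0.0127]
tall right 0.09400465767453636
470 [ 0.571 -0.24   0.001] 480 [ 0.571 -0.264  0.003] 490 [ 0.563 -0.274  0.068] 500 [ 0.563 -0.296  0.066] 510 [ 0.563 -0.316  0.067] 520 [ 0.562 -0.338  0.065] 530 [ 0.562 -0.358  0.07 ] 540 [ 0.562 -0.38   0.063] 550 [ 0.563 -0.406  0.048] 560 [ 0.563 -0.428  0.046] 570 [ 0.564 -0.451  0.038] 580 [ 0.568 -0.486 -0.002] 590 
[... 152 characters left out ...]
, array([91.1, 45. ]), -18.5, 308) [0.1007 0.1039 0.1074]
0.085 0.1 (array([553., 150.]), array([101.6,  41.4]), -15.7, 106) [0.086  0.0931 0.0997]
0.007 0.013 (array([550.2, 144.4]), array([159.2,  84.1]), -6.5, 418) [0.0074 0.0097 0.0123]
orange 68 [0.55138272 0.15237022 0.09711942] (array([545.1, 158.3]), array([66.6, 45.6]), 63.2, 68)
scene 1 [ 0.53170005 -0.18326164  0.03635029]
0.074 0.09 (array([ 552.2, -194.1]), array([110.2,  50.4]), 26.8, 251) [0.0744 0.0776 0.0817]
0.066 0.09 (array([ 565.3, -218.5]), array([111.8, 105.7]), 26.8, 479) [0.0666 0.0743 0.0807]
0.007 0.013 (array([ 566.4, -202.4]), array([158.1,  89.9]), 47.5, 513) [0.0074 0.0095 0.0122]
tall right 0.09142159638346481
```

View pics/topc.png

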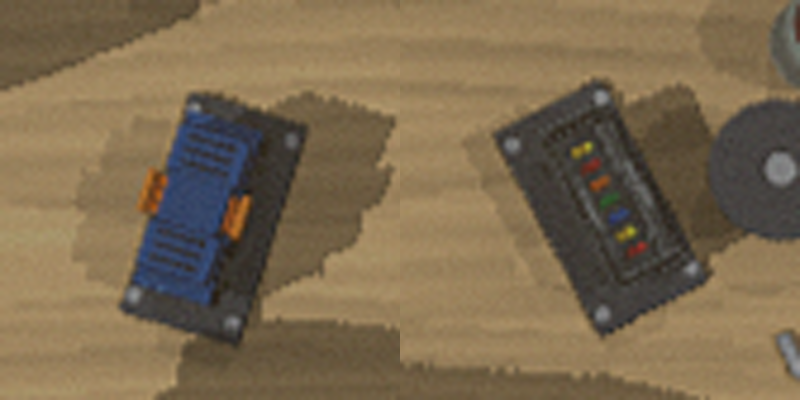

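Emit:
carry_out(targets=[[0, 0, 0, 0, 0, -0.92, 0], [-27.7, -20.2, 0, 0, 0, 0, 0], [-27.7, -20.2, 0, 0, 0, 0, 0], [-27.7, -20.2, 0, 0, 0, 0, 0], [-27.7, -20.2, 0, 0, 0, 0, 0]], force=30)

```text
clock: 0.52
position: [0.3305, 0.4604, 0.231]
tool_rot: [-3.141, -0.0, 2.827]
force: [1.5, -0.6, -0.1]
grip_width: 0.0857
```

Emit:
carry_out(targets=[[-27.7, -20.2, 0, 0, 0, 0, 0], [-27.7, -20.2, 0, 0, 0, 0, 0], [-27.7, -20.2, 0, 0, 0, 0, 0], [-27.7, -20.2, 0, 0, 0, 0, 0], [-27.7, -20.2, 0, 0, 0, 0, 0]])

```text
clock: 0.93
position: [0.431, 0.3214, 0.2312]
tool_rot: [-3.141, -0.0, 2.827]
force: [0.1, 0.5, -0.3]
grip_width: 0.0852
```

Emit:
carry_out(targets=[[-27.7, -20.2, 0, 0, 0, 0, 0], [-27.7, -20.2, 0, 0, 0, 0, 0], [-27.7, -20.2, 0, 0, 0, 0, 0], [-27.7, -20.2, 0, 0, 0, 0, 0], [-27.7, -20.2, 0, 0, 0, 0, 0]])

```text
clock: 1.35
position: [0.5315, 0.1825, 0.2312]
tool_rot: [-3.141, -0.0, 2.827]
force: [0.5, 0.5, -0.2]
grip_width: 0.0853
```

Emit:
carry_out(targets=[[-27.7, -20.2, 0, 0, 0, 0, 0], [0, 0, 20, 0, 0, 0, 0], [0, 0, 20, 0, 0, 0, 0], [0, 0, 20, 0, 0, 0, 0], [0, 0, 20, 0, 0, 0, 0]])

```text
clock: 1.77
position: [0.5509, 0.1561, 0.1502]
tool_rot: [-3.141, -0.0, 2.827]
force: [1.0, 0.4, 0.5]
grip_width: 0.0853
```

Emit:
carry_out(targets=[[0, 0, 0, 0, 0, 0, 0], [0, 0, 0, 0, 0, 0, 0], [0, 0, 0, 0, 0, 0, 0]])

```text
clock: 2.02
position: [0.5514, 0.1564, 0.1522]
tool_rot: [3.141, 0.001, 2.827]
force: [-1.6, 0.0, 0.8]
grip_width: 0.0853
```

Emit:
carry_out(targets=[[0.4, -1.0, 14, 0, 0, 0, 0], [0, 0, 14, 0, 0, 0, 0], [0, 0, 14, 0, 0, 0, 0], [0, 0, 14, 0, 0, 0, 0], [0, 0, 14, 0, 0, 0, 0]])

```text
clock: 2.43
position: [0.5511, 0.1558, 0.0822]
tool_rot: [3.14, 0.002, 2.827]
force: [0.6, 0.1, -0.6]
grip_width: 0.0855
```

Emit:
carry_out(targets=[[0, 0, 14, 0, 0, 0, 0], [0, 0, 0, 0, 0, 0, 0], [0, 0, 0, 0, 0, 0, 0]])

```text
clock: 2.68
position: [0.5507, 0.1556, 0.0681]
tool_rot: [3.141, 0.0, 2.827]
force: [0.1, -0.6, -0.3]
grip_width: 0.0854
```

```bash
cat > look.py <<'E'
import sys
from workcell import bot
from h import *
n,x,y,z,r,out=sys.argv[1],*map(float,sys.argv[2:6]),sys.argv[6]
f=bot.grab_frame(n);u,v=px(f,[x,y,z]).astype(int);r=int(r)
np.savez(out+".npz",**f)
c=f["color"][max(v-r,0):v+r,max(u-r,0):u+r,::-1]
cv2.imwrite(f"pics/{out}.png",cv2.resize(c,None,fx=560/(2*r),fy=560/(2*r),interpolation=cv2.INTER_CUBIC))
s=bot.observe();print(s["clock"],s["position"].round(4),s["tool_rot"].round(4),s["force"].round(1),s["grip_width"],"q",s["qpos"].round(2))
E
python3 look.py scene .55 .155 .1 55 a1
```

```text
2.7333 [0.551  0.1557 0.0686] [3.1408e+00 1.1000e-03 2.8270e+00] [ 0.1 -0.1 -0.1] 0.08520858224282303 q [-0.4   0.66  0.03  1.86 -0.04  0.62  0.91]
```

View pics/a1.png

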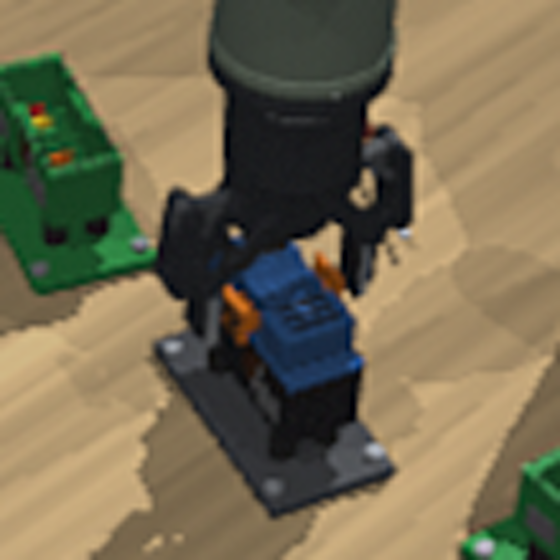

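The fingers straddle both orange tabs at (240,312) and (330,272). Closing slowly.

Emit:
carry_out(targets=[[0, 0, 0, 0, 0, 0, 60], [0, 0, 0, 0, 0, 0, 60], [0, 0, 0, 0, 0, 0, 70], [0, 0, 0, 0, 0, 0, 80], [0, 0, 0, 0, 0, 0, 90]], force=30)

```text
clock: 3.15
position: [0.5508, 0.1555, 0.0678]
tool_rot: [3.141, 0.001, 2.827]
force: [2.7, -0.3, 3.2]
grip_width: 0.0556
```

Emit:
carry_out(targets=[[0, 0, 0, 0, 0, 0, 100], [0, 0, 0, 0, 0, 0, 110], [0, 0, 0, 0, 0, 0, 120], [0, 0, 0, 0, 0, 0, 130], [0, 0, 0, 0, 0, 0, 130]])

```text
clock: 3.57
position: [0.5505, 0.1556, 0.0674]
tool_rot: [3.141, 0.0, 2.827]
force: [3.7, 1.2, 3.9]
grip_width: 0.0508
```

Emit:
carry_out(targets=[[0, 0, 0, 0, 0, 0, 130], [0, 0, 0, 0, 0, 0, 130], [0, 0, 0, 0, 0, 0, 130]])

```text
clock: 3.82
position: [0.5504, 0.1555, 0.0673]
tool_rot: [3.142, 0.0, 2.827]
force: [4.3, 0.9, 3.6]
grip_width: 0.0509
```

Emit:
carry_out(targets=[[0, 0, -2, 0, 0, 0, 130], [0, 0, -2, 0, 0, 0, 130], [0, 0, -2, 0, 0, 0, 130], [0, 0, -2, 0, 0, 0, 130], [0, 0, 0, 0, 0, 0, 130]], force=40)

```text
clock: 4.23
position: [0.5499, 0.1555, 0.0755]
tool_rot: [-3.141, -0.001, 2.827]
force: [0.4, 1.3, -0.0]
grip_width: 0.0505
```

Emit:
carry_out(targets=[[0, 0, -3, 0, 0, 0, 130], [0, 0, -3, 0, 0, 0, 130], [0, 0, -3, 0, 0, 0, 130], [0, 0, -3, 0, 0, 0, 130], [0, 0, -3, 0, 0, 0, 130]])

```text
clock: 4.65
position: [0.5502, 0.1552, 0.0906]
tool_rot: [-3.141, -0.0, 2.827]
force: [-0.3, 0.2, -1.3]
grip_width: 0.0504
```

```bash
python3 look.py scene .55 .155 .1 55 a2
```

```text
4.7 [0.5504 0.1553 0.0911] [3.1415e+00 4.0000e-04 2.8268e+00] [ 0.5 -0.2 -0.8] 0.050862881510101064 q [-0.4   0.62  0.04  1.86 -0.03  0.66  0.91]
```

View pics/a2.png

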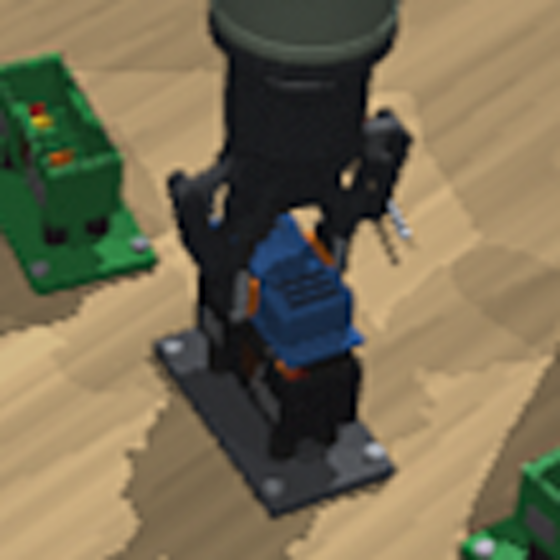

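The cover lifts clear together with the tool; the orange of the box interior is visible at (295,372). I lift on, and refine both box centres from the plate bolts.

Emit:
carry_out(targets=[[0, 0, -10, 0, 0, 0, 130], [0, 0, -15, 0, 0, 0, 130], [0, 0, -20, 0, 0, 0, 130], [0, 0, -20, 0, 0, 0, 130], [0, 0, -20, 0, 0, 0, 130]])

```text
clock: 5.12
position: [0.5501, 0.1553, 0.1768]
tool_rot: [-3.141, -0.0, 2.827]
force: [0.3, -0.2, -0.6]
grip_width: 0.0508
```

Run:
```python
from h import *
def world(f,u,v,z):
    K=f["K"];T=f["cam_to_world"];d=T[:3,:3]@np.array([(u-K[0,2])/K[0,0],(v-K[1,2])/K[1,1],1]);o=T[:3,3]
    return o+d*(z-o[2])/d[2]
est={"old":(.5503,.1552,-18),"new":(.5527,-.1933,26.7)}
for n in("top","scene"):
    f=dict(np.load(n+"0.npz"));g=f["color"].astype(float);lum=g.min(2);P=cloud(f)
    for k,(cx,cy,a) in est.items():
        a=np.deg2rad(a);c,s=np.cos(a),np.sin(a);W=[]
        loc=((P[...,0]-cx)*c+(P[...,1]-cy)*s, -(P[...,0]-cx)*s+(P[...,1]-cy)*c)
        m=((np.abs(loc[0])<.08)&(np.abs(loc[1])<.045)&(P[...,2]<.03)&(P[...,2]>.003)&(lum>85)&(np.ptp(g,axis=2)<30)).astype(np.uint8)
        nn,l,st,ce=cv2.connectedComponentsWithStats(m)
        for i in range(1,nn):
            if st[i,4]<3: continue
            u,v=ce[i].round().astype(int);w=np.clip(lum[v-3:v+4,u-3:u+4]-85,0,None);V,U=np.mgrid[v-3:v+4,u-3:u+4]
            p=world(f,(U*w).sum()/w.sum(),(V*w).sum()/w.sum(),.012)
            d=p[:2]-[cx,cy];print(n,k,st[i,4],(p[:2]*1000).round(1),"local",(1000*np.array([d[0]*c+d[1]*s,-d[0]*s+d[1]*c])).round(1))
```

```text
top old 3 [624.9 172.7] local [65.6 39.8]
top old 4 [600.1 105.6] local [ 62.7 -31.8]
top old 12 [502.3 207.9] local [-62.   35.3]
top old 7 [483.2 144. ] local [-60.3 -31.3]
top new 8 [ 624.1 -195.5] local [ 62.8 -34.1]
top new 9 [ 593.7 -136.3] local [62.2 32.5]
top new 7 [ 511. -251.] local [-63.2 -32.8]
top new 9 [ 482.3 -191.4] local [-62.1  33.3]
scene old 8 [480.4 142.8] local [-62.7 -33.4]
scene old 13 [617.2 169.3] local [59.2 34.1]
scene new 12 [ 589.9 -135.6] local [59.1 34.8]
scene new 14 [ 620.7 -196.8] local [ 59.2 -33.7]
```

Emit:
carry_out(targets=[[-9.2, -27.6, 0, 0, 0, 0, 130], [-9.2, -27.6, 0, 0, 0, 0, 130], [-9.2, -27.6, 0, 0, 0, 0, 130], [-9.2, -27.6, 0, 0, 0, 0, 130], [-9.2, -27.6, 0, 0, 0, 0, 130]])

```text
clock: 5.53
position: [0.5512, 0.0086, 0.1761]
tool_rot: [3.141, 0.0, 2.827]
force: [1.0, 0.7, -0.9]
grip_width: 0.051
```

Emit:
carry_out(targets=[[-9.2, -27.6, 0, 0, 0, 0, 130], [-9.2, -27.6, 0, 0, 0, 0, 130], [-9.2, -27.6, 0, 0, 0, 0, 130], [-9.2, -27.6, 0, 0, 0, 0, 130], [-9.2, -27.6, 0, 0, 0, 0, 130]])

```text
clock: 5.95
position: [0.5521, -0.1369, 0.176]
tool_rot: [3.142, 0.0, 2.827]
force: [0.6, 0.6, -0.7]
grip_width: 0.0505
```

Emit:
carry_out(targets=[[-9.2, -27.6, 0, 0, 0, 0, 130], [-9.2, -27.6, 0, 0, 0, 0, 130], [0, 0, 0, 0, 0, 0.95, 130], [0, 0, 0, 0, 0, 0.95, 130], [0, 0, 0, 0, 0, 0.95, 130]])

```text
clock: 6.37
position: [0.5525, -0.1944, 0.1759]
tool_rot: [3.141, -0.0, 2.522]
force: [0.5, 0.3, -0.9]
grip_width: 0.0507
```

Emit:
carry_out(targets=[[0, 0, 0, 0, 0, 0.95, 130], [0, 0, 0, 0, 0, 0.95, 130], [0, 0, 0, 0, 0, 0.95, 130], [0, 0, 0, 0, 0, 0.95, 130], [0, 0, 0, 0, 0, 0.95, 130]])

```text
clock: 6.78
position: [0.5528, -0.1935, 0.176]
tool_rot: [3.141, -0.0, 2.026]
force: [0.0, -0.2, -1.1]
grip_width: 0.0507
```

Emit:
carry_out(targets=[[0, 0, 0, 0, 0, 0.95, 130], [0, 0, 0, 0, 0, 0.95, 130], [0, 0, 0, 0, 0, 0.95, 130], [0, 0, 0, 0, 0, 0.95, 130], [0, 0, 0, 0, 0, 0.95, 130]])

```text
clock: 7.2
position: [0.5528, -0.1934, 0.1759]
tool_rot: [3.141, -0.0, 1.529]
force: [0.1, -0.0, -1.4]
grip_width: 0.0508
```

Emit:
carry_out(targets=[[0, 0, 0, 0, 0, 0.95, 130], [0, 0, 0, 0, 0, 0.95, 130], [0, 0, 0, 0, 0, 0.95, 130], [0, 0, 0, 0, 0, 0.95, 130], [0, 0, 0, 0, 0, 0.95, 130]])

```text
clock: 7.62
position: [0.5528, -0.1934, 0.1759]
tool_rot: [-3.142, -0.001, 1.032]
force: [-1.5, 0.7, -1.2]
grip_width: 0.0508
```

Emit:
carry_out(targets=[[0, 0, 0, 0, 0, 0.95, 130], [0, 0, 0, 0, 0, 0.95, 130], [0, 0, 0, 0, 0, 0.95, 130], [0, 0, 0, 0, 0, 0, 130], [0, 0, 0, 0, 0, 0, 130]])

```text
clock: 8.03
position: [0.5529, -0.1933, 0.1756]
tool_rot: [-3.141, -0.0, 0.741]
force: [-0.3, 0.3, -0.4]
grip_width: 0.0506
```

Emit:
carry_out(targets=[[0, 0, 0, 0, 0, 0.89, 130], [0, 0, 0, 0, 0, 0.89, 130], [0, 0, 0, 0, 0, 0.89, 130], [0, 0, 20, 0, 0, 0, 130], [0, 0, 20, 0, 0, 0, 130]])

```text
clock: 8.45
position: [0.5535, -0.1935, 0.1357]
tool_rot: [3.141, -0.002, 0.462]
force: [0.7, 0.9, -3.0]
grip_width: 0.0509
```

Emit:
carry_out(targets=[[0, 0, 15, 0, 0, 0, 130], [0, 0, 0, 0, 0, 0, 130], [0, 0, 0, 0, 0, 0, 130]])

```text
clock: 8.7
position: [0.5526, -0.1937, 0.1204]
tool_rot: [-3.141, 0.001, 0.46]
force: [-0.2, 0.0, -1.4]
grip_width: 0.0503
```

```bash
python3 look.py scene .552 -.193 .1 55 b1
python3 - <<'E'
from h import *
f=dict(np.load("b1.npz"));P=cloud(f);C=f["color"].astype(int)
near=np.hypot(P[...,0]-.552,P[...,1]+.193)<.1
m=near&(C[...,2]>C[...,0]+20)&(C[...,2]>60)&(P[...,2]>.09)
print(m.sum(),np.round(np.percentile(P[m][:,2],[2,20,50,80,98]),4))
c,s=np.cos(.461),np.sin(.461)
d=P[m][:,:2]-[.5523,-.1936];lx=d[:,0]*c+d[:,1]*s;ly=-d[:,0]*s+d[:,1]*c
for lo,hi in((.12,.13),(.13,.14),(.14,.15),(.15,.17)):
    k=(P[m][:,2]>lo)&(P[m][:,2]<hi)
    if k.sum()>4: print(lo,k.sum(),np.round(1000*np.percentile(lx[k],[1,5,95,99]),1),np.round(1000*np.percentile(ly[k],[1,5,95,99]),1))
E
```

```text
8.75 [ 0.553  -0.1939  0.1211] [ 3.1414e+00 -4.0000e-04  4.5980e-01] [-0.1  0.7 -1.1] 0.05067467264120121 q [-0.2   0.71  0.66  1.82 -0.58  0.81 -0.36]
441 [0.1241 0.1289 0.1494 0.1527 0.1786]
0.12 114 [-54.8 -53.   54.   55.8] [-26.6 -25.1  16.4  19.5]
0.13 52 [-47.6 -42.3  50.7  55.5] [-26.8 -25.9  10.4  14.5]
0.14 70 [-42.8 -41.2  43.4  44.6] [-25.9 -25.2  14.1  19.9]
0.15 193 [-27.9   1.   43.4  45. ] [-25.1 -22.2  15.   18. ]
```

View pics/b1.png

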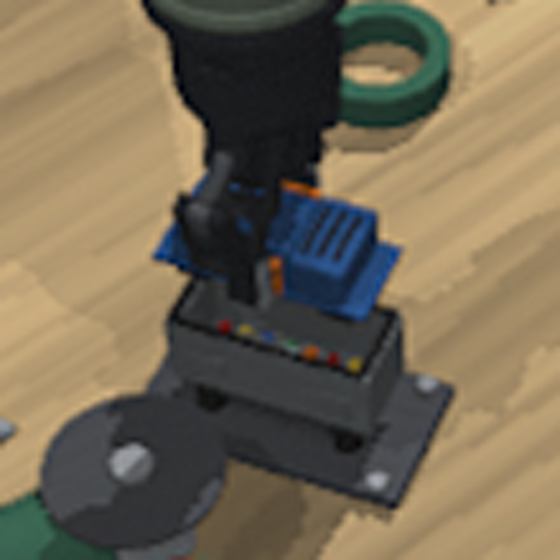

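The cover hangs level over the grey box, about 0.7 mm too far along +x by comparing its edges with the rim's. I correct by 1 mm and lower, watching the force.

Emit:
carry_out(targets=[[-1, 0, 10, 0, 0, 0, 130], [0, 0, 10, 0, 0, 0, 130], [0, 0, 7, 0, 0, 0, 130], [0, 0, 0, 0, 0, 0, 130]])

```text
clock: 9.08
position: [0.5513, -0.1937, 0.0917]
tool_rot: [-3.14, 0.001, 0.459]
force: [-0.6, -0.1, -1.4]
grip_width: 0.0505
```

Emit:
carry_out(targets=[[0, 0, 1.5, 0, 0, 0, 130], [0, 0, 1.5, 0, 0, 0, 130], [0, 0, 0, 0, 0, 0, 130]])

```text
clock: 9.33
position: [0.552, -0.1941, 0.0903]
tool_rot: [3.141, -0.0, 0.458]
force: [-0.6, -0.9, -1.8]
grip_width: 0.0508
```

Emit:
carry_out(targets=[[0, 0, 1.5, 0, 0, 0, 130], [0, 0, 1.5, 0, 0, 0, 130], [0, 0, 0, 0, 0, 0, 130]])

```text
clock: 9.58
position: [0.5519, -0.194, 0.0871]
tool_rot: [-3.142, 0.0, 0.458]
force: [0.0, -0.4, -1.2]
grip_width: 0.0508
```

Emit:
carry_out(targets=[[0, 0, 1.5, 0, 0, 0, 130], [0, 0, 1.5, 0, 0, 0, 130], [0, 0, 0, 0, 0, 0, 130]])

```text
clock: 9.83
position: [0.5519, -0.194, 0.0841]
tool_rot: [-3.141, 0.0, 0.458]
force: [0.1, 0.6, -0.5]
grip_width: 0.0508
```

Emit:
carry_out(targets=[[0, 0, 1.5, 0, 0, 0, 130], [0, 0, 1.5, 0, 0, 0, 130], [0, 0, 0, 0, 0, 0, 130]])

```text
clock: 10.08
position: [0.5518, -0.194, 0.081]
tool_rot: [-3.141, 0.0, 0.458]
force: [0.3, -0.3, -1.9]
grip_width: 0.0507
```

Emit:
carry_out(targets=[[0, 0, 1.5, 0, 0, 0, 130], [0, 0, 1.5, 0, 0, 0, 130], [0, 0, 0, 0, 0, 0, 130]])

```text
clock: 10.33
position: [0.5518, -0.194, 0.078]
tool_rot: [-3.141, 0.0, 0.458]
force: [0.9, 0.9, -1.9]
grip_width: 0.051
```

Emit:
carry_out(targets=[[0, 0, 1.5, 0, 0, 0, 130], [0, 0, 1.5, 0, 0, 0, 130], [0, 0, 0, 0, 0, 0, 130]])

```text
clock: 10.58
position: [0.552, -0.1941, 0.0751]
tool_rot: [3.142, 0.0, 0.458]
force: [0.9, -0.0, 0.5]
grip_width: 0.0508
```

Emit:
carry_out(targets=[[0, 0, 1.5, 0, 0, 0, 130], [0, 0, 1.5, 0, 0, 0, 130], [0, 0, 0, 0, 0, 0, 130]])

```text
clock: 10.83
position: [0.552, -0.1941, 0.0721]
tool_rot: [3.141, -0.0, 0.458]
force: [-0.0, -0.1, 0.8]
grip_width: 0.0505
```

Emit:
carry_out(targets=[[0, 0, 1.5, 0, 0, 0, 130], [0, 0, 1.5, 0, 0, 0, 130], [0, 0, 0, 0, 0, 0, 130]])

```text
clock: 11.08
position: [0.552, -0.1941, 0.0691]
tool_rot: [3.141, -0.0, 0.458]
force: [0.1, 1.0, 2.8]
grip_width: 0.0508
```

Emit:
carry_out(targets=[[0, 0, 1.5, 0, 0, 0, 130], [0, 0, 1.5, 0, 0, 0, 130], [0, 0, 1.5, 0, 0, 0, 130], [0, 0, 1.5, 0, 0, 0, 130], [0, 0, 0, 0, 0, 0, 130]])

```text
clock: 11.5
position: [0.552, -0.1941, 0.0633]
tool_rot: [3.141, -0.0, 0.458]
force: [-0.1, 1.1, 7.6]
grip_width: 0.0506
```

Emit:
carry_out(targets=[[0, 0, 1, 0, 0, 0, 130], [0, 0, 1, 0, 0, 0, 130], [0, 0, 0, 0, 0, 0, 130]])

```text
clock: 11.75
position: [0.5521, -0.1941, 0.0614]
tool_rot: [3.141, -0.0, 0.458]
force: [-2.0, 1.7, 10.4]
grip_width: 0.0505
```

```bash
python3 look.py scene .552 -.193 .09 50 b2
```

```text
11.8 [ 0.552  -0.1941  0.0615] [ 3.1415e+00 -3.0000e-04  4.5840e-01] [-1.2  1.   9.8] 0.050381251948509356 q [-0.15  0.78  0.58  1.85 -0.65  0.7  -0.31]
```

View pics/b2.png

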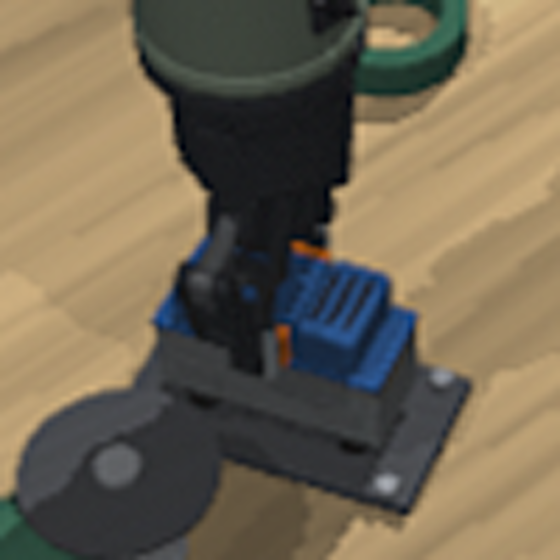

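The cover is flush on the grey rim with about 11 N of push. Now I open the jaws gradually, following down a little to keep the push as the pads swing back.

Emit:
carry_out(targets=[[0, 0, 0.5, 0, 0, 0, 100], [0, 0, 0.5, 0, 0, 0, 94], [0, 0, 0.5, 0, 0, 0, 90], [0, 0, 0.5, 0, 0, 0, 86], [0, 0, 0.5, 0, 0, 0, 82]], force=40)

```text
clock: 12.22
position: [0.5522, -0.1944, 0.0591]
tool_rot: [3.141, -0.001, 0.458]
force: [-0.9, -0.1, 9.9]
grip_width: 0.0577
```

Emit:
carry_out(targets=[[0, 0, 0.5, 0, 0, 0, 78], [0, 0, 0.3, 0, 0, 0, 74], [0, 0, 0, 0, 0, 0, 74], [0, 0, 0, 0, 0, 0, 74]])

```text
clock: 12.55
position: [0.5522, -0.1944, 0.0583]
tool_rot: [3.141, -0.001, 0.458]
force: [-0.6, 0.5, 10.1]
grip_width: 0.0605
```

Emit:
carry_out(targets=[[0, 0, 0, 0, 0, 0, 68], [0, 0, 0, 0, 0, 0, 62], [0, 0, 0, 0, 0, 0, 56], [0, 0, 0, 0, 0, 0, 48], [0, 0, 0, 0, 0, 0, 42]])

```text
clock: 12.97
position: [0.5518, -0.194, 0.0578]
tool_rot: [-3.142, 0.0, 0.458]
force: [0.5, 0.1, 0.4]
grip_width: 0.0715
```

Emit:
carry_out(targets=[[0, 0, 0, 0, 0, 0, 42], [0, 0, 0, 0, 0, 0, 36], [0, 0, 0, 0, 0, 0, 36]])

```text
clock: 13.22
position: [0.5519, -0.1941, 0.058]
tool_rot: [3.142, 0.0, 0.458]
force: [0.0, 0.2, -0.0]
grip_width: 0.0733
```

Emit:
carry_out(targets=[[0, 0, -5, 0, 0, 0, 36], [0, 0, -10, 0, 0, 0, 36], [0, 0, -15, 0, 0, 0, 36], [0, 0, -20, 0, 0, 0, 36], [0, 0, -30, 0, 0, 0, 36]])

```text
clock: 13.63
position: [0.5511, -0.1938, 0.1383]
tool_rot: [-3.14, 0.002, 0.458]
force: [0.1, -0.5, -1.0]
grip_width: 0.0733
```

Emit:
carry_out(targets=[[0, 0, -30, 0, 0, 0, 36], [-25, 0, -30, 0, 0, 0, 36], [-35, 0, 0, 0, 0, 0, 36], [-35, 0, 0, 0, 0, 0, 36], [-35, 0, 0, 0, 0, 0, 36]])

```text
clock: 14.05
position: [0.4341, -0.252, 0.1991]
tool_rot: [3.141, -0.001, 0.459]
force: [-0.2, -0.3, 0.0]
grip_width: 0.0729
```

```bash
python3 look.py scene .552 -.193 .09 45 c1
python3 - <<'E'
from h import *
f=dict(np.load("c1.npz"));P=cloud(f);C=f["color"].astype(int)
def stat(f,cx,cy,a):
    P=cloud(f);C=f["color"].astype(int);c,s=np.cos(a),np.sin(a)
    near=np.hypot(P[...,0]-cx,P[...,1]-cy)<.075
    m=near&(C[...,2]>C[...,0]+20)&(P[...,2]>.07)
    d=P[m][:,:2]-[cx,cy];lx=d[:,0]*c+d[:,1]*s;ly=-d[:,0]*s+d[:,1]*c
    t=m&(P[...,2]>.1);print("top",rect(P[t]),np.round(np.percentile(P[t][:,2],[5,50,95]),4),"ext",np.round(1000*np.percentile(lx,[1,99]),1),np.round(1000*np.percentile(ly,[1,99]),1))
    # plane fit of tilt
    Q=P[t];A=np.c_[Q[:,:2]-[cx,cy],np.ones(len(Q))];k=Q[:,2]>.1025
    print("plane",np.linalg.lstsq(A[k],Q[k,2],rcond=None)[0].round(3))
    o=near&(C[...,0]>C[...,2]+60)&(P[...,2]>.082);d=P[o][:,:2]-[cx,cy];ly=1000*(-d[:,0]*s+d[:,1]*c)
    print("orange ly",np.round(np.percentile(ly,[2,98]),1),(np.abs(ly)>24).sum(),o.sum())
stat(f,.5523,-.1936,.461)
stat(dict(np.load("scene0.npz")),.5503,.1556,-.314)
E
```

```text
14.1 [ 0.4279 -0.2553  0.1993] [-3.1416e+00  5.0000e-04  4.5250e-01] [-6.9 -8.4  1.6] 0.07344392289863651 q [-0.16  0.48  0.78  1.99 -0.44  0.85 -0.25]
top (array([ 553.5, -195.7]), array([89.9, 46.4]), 27.6, 441) [0.1011 0.1039 0.107 ] ext [-53.4  53.9] [-26.2  18.8]
plane [0.002 0.005 0.105]
orange ly [-34.6  31.2] 75 79
top (array([549. , 154.1]), array([91.1, 45. ]), -18.5, 308) [0.1007 0.1039 0.1074] ext [-47.2  54.5] [-24.2  19.1]
plane [-0.001 -0.003  0.105]
orange ly [-33.4  32.5] 56 67
```

View pics/c1.png

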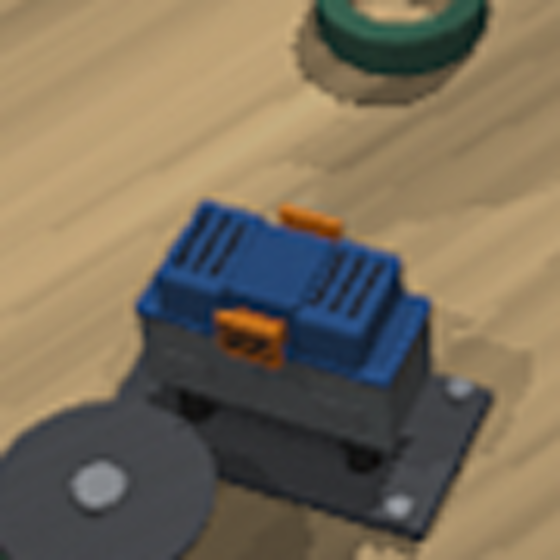

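Emit:
carry_out(targets=[[0, 0, 0, 0, 0, 0, 36], [0, 0, 0, 0, 0, 0, 36], [0, 0, 0, 0, 0, 0, 36]])

```text
clock: 14.35
position: [0.4362, -0.2512, 0.1984]
tool_rot: [3.141, -0.001, 0.459]
force: [-0.8, 0.2, -0.3]
grip_width: 0.0733
```

Run:
```python
from workcell import bot
print(bot.observe()["force"]); print(bot.job_done())
```

```text
[-0.75081804  0.18409818 -0.34689267]
the job is handed in; nothing more can be done
None
```

I took the blue cover off the black box by pressing both tabs in, carried it over with half a turn, and fitted it on the grey box. I pushed it home with about 11 N and kept pushing while I opened the jaws so the tabs could spring out. I handed the job in at about 14.4 s, well under the 42 s limit.

What the last checks showed:
- **Height:** the cover's top measures the same as when it was locked on the old box (median 0.1039 m both times). It looks flush on the rim and level within about 0.005 rad.
- **Tabs:** both are out, 65.8 mm across against 65.9 mm measured the same way at the start.
- **Position:** the cover is in line with the box to about 1°. It is centred to about 1–2 mm, which is the limit of the camera measurement.
- **Forces:** the highest force reading I saw was about 10.4 N. The arm was clear and its force reading was about zero at the end.
- **Bystanders:** I did not re-measure them, but the tool came near none of them.

Two things disagreed:
- **Cover in the jaws:** it hung about 7 mm lower than I had assumed, so I placed it by force rather than by height.
- **Camera offset:** the two cameras differed by about 2 mm, so I compared edges within one camera when aligning.

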